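# Lock a tape measure hooked on a serving plank

### The job

We need a mark for the first row of jars on the serving plank: pick up the tape measure, hook its end over the square end of the wooden plank (the one with a handle at its other end) and draw the case straight back along the plank until about 13 cm of blade shows between case and hook. Let the case stand there upright on the plank, then press the lock on top of the case fully down.

Things in the scene. Friction and masses are not known exactly. Their poses are not given: they have to be found in the camera images.
- tape: Tape measure, grey case 84 mm long (x), 40 wide (y), 66 high, 0.5 kg, a steel disc on each side. Origin: centre of the underside, z up. Blade leaves low at the +x face. Starts upright on a carton 30 mm high (88 x 100), hook past its edge, pointing roughly to -y. On the plank its weight holds it against the spring. The round reel with a crank, on a like carton, is not it; the two may swap places.
- tape_hook (a point): Point on the blade's underside at the hook's inner (case-side) face; 3 mm above the level of the case's underside and, with the blade in, 52 mm ahead of the tape's origin (10 mm ahead of the front face). The hook, 22 mm wide and 3 thick, hangs 11 mm below the level of the case's underside, so it catches the edge of a surface on which the case stands.
- tape_blade (a joint): How far the blade is drawn out, m: 0 in (10 mm of blade shows), at most 0.14. Blade showing between case and hook = 10 mm + this value: 0.12 is 130 mm. A spring pulls it in with 1.3 N, rising to 1.6 N when out.
- tape_lock (a joint): Travel of the lock, m: 0 up (free), at most 0.007 down. Black button, 26 x 22 mm, in the middle of the case's top; when up its top is 76 mm above the case's underside. Moves at about 4 N (press with 5 to 15 N), stays down and brakes the blade; the brake bites from 0.005 on, so the button comes to rest at 0.005 to 0.007.
- plank: Wooden plank, fixed: 300 mm long (x), 120 wide (y), 28 thick. Origin: centre of the underside of the 300 mm part, z up, top at 28 mm. The square end is its +x end, 150 mm from the origin, roughly on the robot's right (-y); a handle 62 mm long and 40 wide sticks out of the other end. A shorter board without a handle is not it.
There are look-alikes about, which are no part of the job. Leave any pink or turquoise look-alike of the tape alone.

How it is judged:
By the outcome, as a careful person would: the job done as asked, in the order asked, and still so for the second after the job is handed in, with the robot touching nothing.
It also fails if it takes over 45 s, if anything falls off the work surface, if the arm or the gripper's body presses on something with over 40 N, if the wrist force passes 120 N, or if a joint passes its speed limit or range.

### The arm

A 7-joint arm with a two-finger parallel gripper is mounted at the origin on the work surface. World frame = base frame: x ahead of the robot, y to its left, z up, the work surface at z = 0. Lengths are in mm, angles in rad, forces in N, time in s.
With the tool pointing down it reaches from about 400 to 875 mm from the base axis. Payload 4.4 kg.
Tool frame: the origin (TCP) lies at the very end of the fingers, on their centre line; the grasp point (between the pads) lies 19 mm behind it; y points along the fingers, z is the direction in which the jaws open and shut, and the axes are right-handed (so a half turn about y gives the same grasp; the last joint's range is limited). The gripper opens to 85 mm and grips with 20 to 120 N. Pads are 22 mm wide; open, the fingers measure 114 mm over their backs; the gripper's body (76 mm by 85 mm) begins 54 mm behind the grasp point. The pads swing forward as they close: fully open they stand 13 mm farther back than shut.
Start: joints at [-1.355, 0.628, 0.038, 1.517, -0.027, 0.996, -0.02], TCP at [180.73, 624.384, 206.213] pointing down, gripper open.
Joint ranges: [-3.06, 3.06], [-0.37, 2.12], [-1.25, 1.32], [0.18, 2.47], [-1.1, 4.24], [0.23, 1.98], [-2.94, 2.94]. Speed limits (rad/s): [2.57, 2.57, 3.14, 3.14, 3.14, 3.14, 3.14].

### API

Orientations are given as [roll, pitch, yaw] about the fixed x, y, z axes, in that order (R = Rz(yaw) Ry(pitch) Rx(roll)).
In Python, from cell import * gives the robot as it stands.
- The arm moves only by the tool apply_moves, never from a script. Its argument "targets" is a list of rows, each a list of 6 numbers: the shift along the tool's x, y, z in units of 40 mm (1.0 is 40 mm), then the turn, a rotation vector about the tool's x, y, z in units of 8 degrees (1.0 is 8 degrees). A call has 1 to 12 rows; each row shifts and turns the commanded pose from where the row before left it, along the tool's axes as they then stand; what a row does not reach is not made up. A row lasts 1/8 s, in which the tool goes at most 62.5 mm and 10.7 degrees, less where a joint would pass 70% of its speed; a pose out of reach is approached as far as the arm can. A call is refused whole if a number of a shift passes 1 or a number of a turn 1, either way. A call with a gripper value outside its range is refused whole. "jaw" is the gripper command: -1 is shut, 1 is fully open, values between are in proportion, set as the call begins (left out, the last holds). The fingers move at their own pace and stop on an object; the grip force is fixed at half the most. Time passes only in rows, so rows that do not move let the fingers close. It gives the time, the measured TCP pose, the force and the opening at its end, in the units of the state.
- read_state(): the state, without advancing time (a new reading comes with each control period).
- get_image(name): name is "side" or "top" or "wrist"; returns the picture (384x512x3 uint8, red, green, blue); there is no depth.
- calibration(name): a dict with "fx", "fy", "cx", "cy" (pixels), "k1" (the pictures are not rectified: a ray, as slopes to the right and down, at radius r is drawn at 1 + k1 r^2 times it, then the intrinsics apply), "world_from_camera" (4x4, takes a point from camera to world coordinates). Camera axes: x right, y down, z forward; pixel columns grow to the right and rows downward; lengths in mm; the calibration is good to about 2 mm. A picture is of the moment at which its call begins: read the wrist's pose just before it. calibration takes no time and is no camera call; for the wrist camera it gives the pose at the moment of the call.
- finish_job(): hands the job in, once; it reports no verdict.
The state is a dict: "clock": time; "qpos": joint angles; "qd": joint speeds; "tau": joint torques, N m; "eef_pos": TCP position; "tool_rot": TCP orientation; "force": force on the tool from outside, world axes, zero at the start; "torque": the same for the moment, N m; "width": finger opening in mm.
Only numpy, scipy, OpenCV 4.12 (cv2) and the standard library are available. Lean on these libraries where they do the work, as an engineer would, in place of code of your own. Each camera call takes 0.05 s, during which the arm holds its last target. There are 200 camera calls.

## Working session

There is one attempt and no reset: what is moved stays moved. The work goes in short steps, Python scripts to look and compute and a tool call to move; the robot and the scene stay as the last step left them, time stands still between calls to the robot, and variables do not carry over. Pictures are saved under pics/ and viewed, about 8 in all and at most 12, crops included, and the job is handed in when it is done.

Besides the shell and the picture viewer there is one more tool, called after "Request:" as name([rows], argument=value, ...), one row to a line, values as JSON. apply_moves: Moves the arm, as the interface text tells. Its arguments: {"type":"object","properties":{"targets":{"type":"array"},"jaw":{"type":"number"}},"required":["targets"]}

```bash
ls; mkdir -p pics; cat > h.py <<'E'
from cell import *
import numpy as np, cv2
from scipy.spatial.transform import Rotation as Ro
def ray(c,u,v):
    K=np.array([[c["fx"],0,c["cx"]],[0,c["fy"],c["cy"]],[0,0,1]])
    p=cv2.undistortPoints(np.array([[[u,v]]],float),K,np.array([c["k1"],0,0,0.]))[0,0]
    T=np.array(c["world_from_camera"]); d=T[:3,:3]@[p[0],p[1],1]
    return T[:3,3],d/np.linalg.norm(d)
def onz(c,u,v,z):
    o,d=ray(c,u,v); return (o+d*(z-o[2])/d[2]).round(1)
def tri(*os):
    A=0;b=0
    for o,d in os:
        P=np.eye(3)-np.outer(d,d); A=A+P; b=b+P@o
    x=np.linalg.solve(A,b); return x.round(1),[round(np.linalg.norm((np.eye(3)-np.outer(d,d))@(x-o)),1) for o,d in os]
def proj(c,X):
    T=np.linalg.inv(np.array(c["world_from_camera"])); p=T[:3,:3]@X+T[:3,3]; s=p[:2]/p[2]; s=s*(1+c["k1"]*(s@s))
    return np.array([c["fx"]*s[0]+c["cx"],c["fy"]*s[1]+c["cy"]]).round(1)
def snap(n,f,crop=None,scale=1):
    c=calibration(n); im=get_image(n)[:,:,::-1]; cv2.imwrite("pics/raw_"+f,im)
    if crop: x0,y0,x1,y1=crop; im=im[y0:y1,x0:x1]
    cv2.imwrite("pics/"+f,cv2.resize(im,None,fx=scale,fy=scale,interpolation=cv2.INTER_CUBIC))
    return c
E
python3 - <<'E'
from h import *
s=read_state(); print(s)
for n in("top","side"):
    c=snap(n,n+"1.png",None,1.5); print(n,c)
E
```

```text
pics
{'clock': 0.0, 'qpos': array([-1.3547764 ,  0.62936228,  0.03845752,  1.51838993, -0.02699481,
        0.99630215, -0.01998348]), 'qd': array([-0.00016626,  0.00041678,  0.00015865, -0.00138372,  0.0001537 ,
       -0.00012787,  0.00054416]), 'tau': array([ 4.51010455e-04, -5.63390851e+01,  1.22701652e+00, -1.93448263e+01,
        1.12043135e-02,  1.04500356e-02, -1.01621175e-06]), 'eef_pos': array([180.56022069, 623.70069876, 205.27195268]), 'tool_rot': array([-1.57273912e+00, -4.05089274e-05, -2.81813630e-01]), 'force': array([0.58528702, 0.92663339, 0.09010318]), 'torque': array([-0.00608273,  0.03932528,  0.01161736]), 'width': 85.721936669119}
top {'fx': 357.2000880046304, 'fy': 357.2000880046304, 'cx': 258.8764401924507, 'cy': 191.69256182423115, 'k1': -0.09620875789001142, 'world_from_camera': array([[ 2.47680430e-02, -9.84080943e-01,  1.75986483e-01,
         2.70070595e+02],
       [-9.99690389e-01, -2.39618858e-02,  6.70471625e-03,
         1.96211099e+02],
       [-2.38101548e-03, -1.76098059e-01, -9.84369750e-01,
         8.91695231e+02],
       [ 0.00000000e+00,  0.00000000e+00,  0.00000000e+00,
         1.00000000e+00]])}
side {'fx': 347.64139970796623, 'fy': 347.64139970796623, 'cx': 259.1342824354677, 'cy': 191.40882541404136, 'k1': -0.1004444194946968, 'world_from_camera': array([[ 9.91860696e-01, -5.08847587e-02,  1.16718038e-01,
         3.06247449e+02],
       [-1.25768865e-01, -5.34532784e-01,  8.35737336e-01,
        -6.23738470e+02],
       [ 1.98633250e-02, -8.43614511e-01, -5.36581778e-01,
         5.64145098e+02],
       [ 0.00000000e+00,  0.00000000e+00,  0.00000000e+00,
         1.00000000e+00]])}
```

View pics/top1.png

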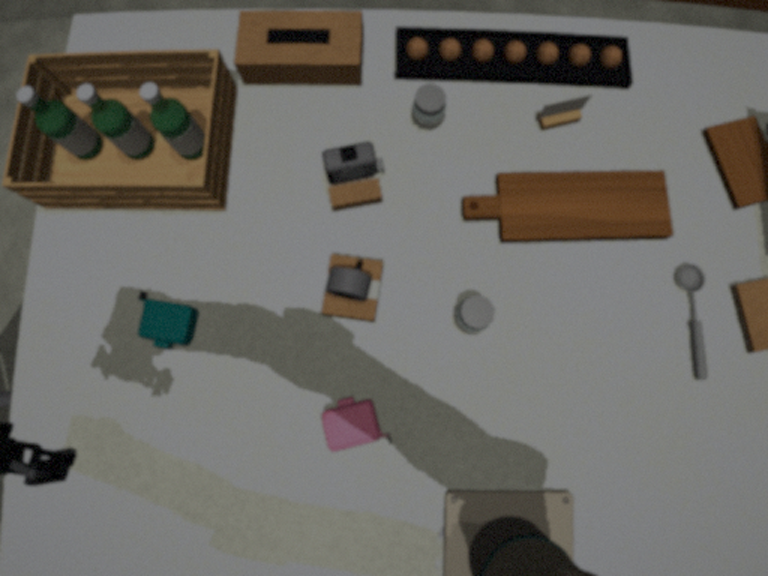

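View pics/side1.png

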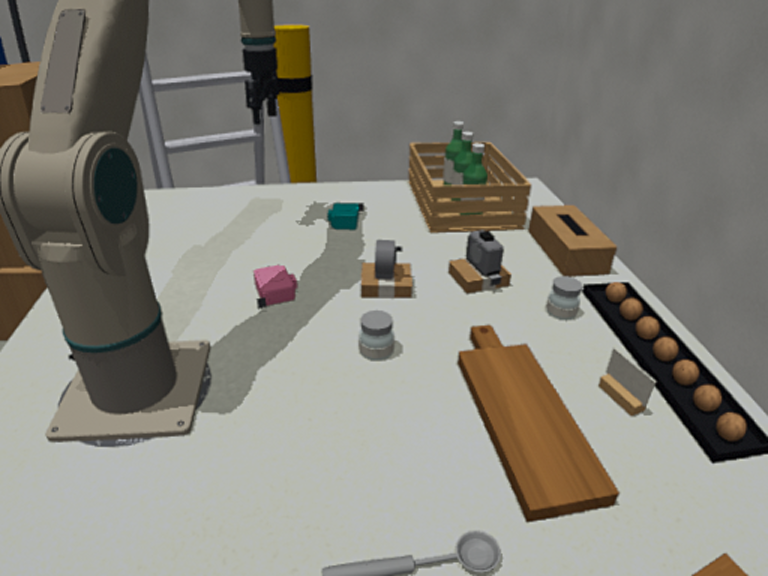

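Candidates (picture px): grey boxy case with black button on a carton at top (350,160) / side (485,255); round reel with crank at top (350,283) / side (387,260); pink at (352,425) and turquoise at (168,322) look-alikes. The first fits: boxy case, black button, blade at the right (−y). The plank with handle is at top (585,205). Next is a crop to confirm this.

```bash
python3 - <<'E'
import cv2,numpy as np
t=cv2.imread("pics/raw_top1.png");s=cv2.imread("pics/raw_side1.png")
f=lambda im,x,y,w,h,k:cv2.resize(im[y:y+h,x:x+w],None,fx=k,fy=k,interpolation=cv2.INTER_CUBIC)
A=np.hstack([f(t,205,85,66,60,6),f(s,290,145,66,60,6)])
B=np.hstack([f(t,300,107,160,60,2.475),f(s,295,210,130,140,1)])if 0 else np.hstack([cv2.resize(t[105:169,300:456],(396,162)),cv2.resize(s[210:350,295:425],(150,162)),np.zeros((162,246,3),np.uint8)])
cv2.imwrite("pics/c1.png",np.vstack([A,B]))
E
```

```text
(no output)
```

View pics/c1.png

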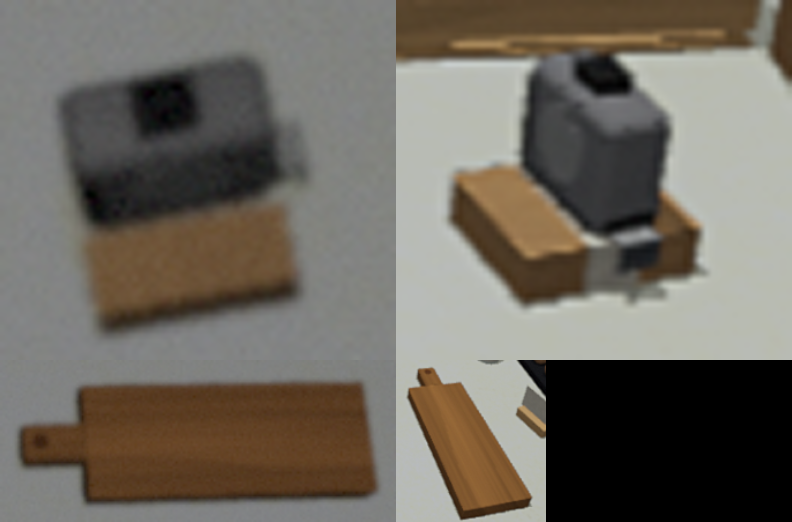

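The crop confirms the tape: boxy grey case with a disc on its side, black button, and a hook over the carton edge toward −y. Now I'll measure it and the plank.

```bash
python3 - <<'E'
from h import *
t=calibration("top");s=calibration("side")
print("button",tri(ray(t,232.5,102.2),ray(s,324.8,157)))
T=lambda x,y:(300+x*156/396,105+(y-360)*64/162)
for a,b in(((80,388),(459,352)),((362,384),(536,345)),((372,490),None),((88,497),None),((80,388),None),((362,384),None)):
    if b is None: print(a,onz(t,*T(*a),28)); continue
for a,b in(((362,384),(614,493)),((372,489),(528,512)),((80,388),(524,345)),((88,496),(459,352))):
    print("plank",tri(ray(t,*T(*a)),ray(s,b[0]/1.5,b[1]/1.5)),onz(t,*T(*a),28),onz(s,b[0]/1.5,b[1]/1.5,28))
C=lambda x,y:(205+x/6,85+y/6)
for p,z in(((95,222),30),((275,197),30),((100,328),0),((298,294),0),((85,165),94),((272,140),94),((70,90),94),((262,55),94),((285,205),30),((305,150),30)): print("tape",p,z,onz(t,*C(*p),z))
E
```

```text
button (array([626. , 269.5, 100.5]), [np.float64(0.3), np.float64(0.3)])
(372, 490) [ 528.6 -278.5   28. ]
(88, 497) [512.1  14.   28. ]
(80, 388) [626.8  20.1  28. ]
(362, 384) [ 643.3 -277.6   28. ]
plank (array([ 642.1, -278.1,   25.6]), [np.float64(2.1), np.float64(2.1)]) [ 643.3 -277.6   28. ] [ 638.2 -280.    28. ]
plank (array([ 530. , -283.2,   18.3]), [np.float64(2.5), np.float64(2.5)]) [ 529.7 -278.6   28. ] [ 523.4 -289.6   28. ]
plank (array([627.8,  19.2,  22.9]), [np.float64(1.0), np.float64(1.0)]) [626.8  20.1  28. ] [623.7  12.8  28. ]
plank (array([513.9,  13. ,  23. ]), [np.float64(0.6), np.float64(0.6)]) [513.1  14.   28. ] [511.3   7.   28. ]
tape (95, 222) 30 [602.4 303.6  30. ]
tape (275, 197) 30 [615.4 227.4  30. ]
tape (100, 328) 0 [565.2 302.9   0. ]
tape (298, 294) 0 [582.6 217.1   0. ]
tape (85, 165) 94 [601.6 300.8  94. ]
tape (272, 140) 94 [613.7 227.   94. ]
tape (70, 90) 94 [633.5 308.4  94. ]
tape (262, 55) 94 [650.2 232.1  94. ]
tape (285, 205) 30 [611.8 223.   30. ]
tape (305, 150) 30 [637.1 215.2  30. ]
```

```bash
cat >> h.py <<'E'
def plan(x,y,z,yawdeg,n,start=None):
    s=read_state(); p=np.array(s["eef_pos"]); R=Ro.from_euler("xyz",s["tool_rot"])
    if start is not None: p=np.array(start[:3],float); R=Ro.from_euler("xyz",[-np.pi/2,0,np.radians(start[3])])
    G=Ro.from_euler("xyz",[-np.pi/2,0,np.radians(yawdeg)]); rv=(R.inv()*G).as_rotvec(); d=(np.array([x,y,z])-p)/n
    rows=[]
    for i in range(n):
        Ri=R*Ro.from_rotvec(rv*i/n); rows.append(np.r_[Ri.inv().apply(d)/40,np.degrees(rv)/n/8].round(2).tolist())
    print("at",p.round(1),"rows:"); [print(r) for r in rows]
E
python3 - <<'E'
from h import *
plan(626,270,185,-79.5,12)
E
```

```text
at [180.6 623.8 205.4] rows:
[1.1, 0.04, -0.45, 0.0, 0.66, 0.0]
[1.13, 0.04, -0.35, 0.0, 0.66, 0.0]
[1.16, 0.04, -0.24, 0.0, 0.66, 0.0]
[1.18, 0.04, -0.13, 0.0, 0.66, 0.0]
[1.18, 0.04, -0.02, 0.0, 0.66, 0.0]
[1.18, 0.04, 0.08, 0.0, 0.66, 0.0]
[1.17, 0.04, 0.19, 0.0, 0.66, 0.0]
[1.15, 0.04, 0.3, 0.0, 0.66, 0.0]
[1.11, 0.04, 0.4, 0.0, 0.66, 0.0]
[1.07, 0.04, 0.5, 0.0, 0.66, 0.0]
[1.02, 0.04, 0.6, 0.0, 0.66, 0.0]
[0.96, 0.04, 0.69, 0.0, 0.66, 0.0]
```

Request:
apply_moves([
  [0.9, 0.03, -0.37, 0, 0.6, 0],
  [0.93, 0.03, -0.28, 0, 0.6, 0],
  [0.95, 0.03, -0.2, 0, 0.6, 0],
  [0.97, 0.03, -0.11, 0, 0.6, 0],
  [0.97, 0.03, -0.02, 0, 0.6, 0],
  [0.97, 0.03, 0.07, 0, 0.6, 0],
  [0.96, 0.03, 0.15, 0, 0.6, 0],
  [0.94, 0.03, 0.24, 0, 0.6, 0],
  [0.92, 0.03, 0.32, 0, 0.6, 0],
  [0.88, 0.03, 0.4, 0, 0.6, 0],
  [0.85, 0.03, 0.48, 0, 0.6, 0],
  [0.8, 0.03, 0.56, 0, 0.6, 0],
], jaw=1)

```text
clock: 1.6
eef_pos: [558.1, 348.3, 191.3]
tool_rot: [-1.572, -0.0, -1.29]
force: [-0.1, 0.8, 0.3]
width: 85.0
```

```bash
python3 - <<'E'
from h import *
plan(626,270,185,-79.5,3)
E
```

```text
at [558.1 348.3 191.3] rows:
[0.78, 0.05, 0.36, 0.0, 0.23, 0.0]
[0.77, 0.05, 0.39, 0.0, 0.23, 0.0]
[0.76, 0.05, 0.41, 0.0, 0.23, 0.0]
```

Request:
apply_moves([
  [0.77, 0.05, 0.36, 0, 0.2, 0],
  [0.77, 0.05, 0.38, 0, 0.2, 0],
  [0.76, 0.05, 0.4, 0, 0.2, 0],
  [0, 0, 0, 0, 0, 0],
  [0, 0, 0, 0, 0, 0],
])

```text
clock: 2.22
eef_pos: [624.2, 272.3, 185.3]
tool_rot: [-1.572, 0.001, -1.37]
force: [0.1, 0.8, 0.5]
width: 85.6
```

```bash
python3 - <<'E'
from h import *
s=read_state(); print(s["eef_pos"],s["tool_rot"])
c=snap("wrist","w1.png",None,1.5); print(c); np.save("w1.npy",c,allow_pickle=True)
for P in([626,269,106],[626,269,96]):print(proj(c,np.array(P)))
E
```

```text
[624.18263    272.32602126 185.26659029] [-1.57212188e+00  8.73234826e-04 -1.37040124e+00]
{'fx': 326.0062408060076, 'fy': 326.0062408060076, 'cx': 250.84287607743954, 'cy': 198.63133951323482, 'k1': -0.05379155657861092, 'world_from_camera': array([[ 9.80113519e-01,  1.91514565e-01,  5.19582657e-02,
         6.11174178e+02],
       [ 1.98433915e-01, -9.44301171e-01, -2.62524816e-01,
         3.38500598e+02],
       [-1.21307489e-03,  2.67614403e-01, -9.63525329e-01,
         3.52457409e+02],
       [ 0.00000000e+00,  0.00000000e+00,  0.00000000e+00,
         1.00000000e+00]])}
[252.2 201.8]
[252.1 198.4]
```

View pics/w1.png

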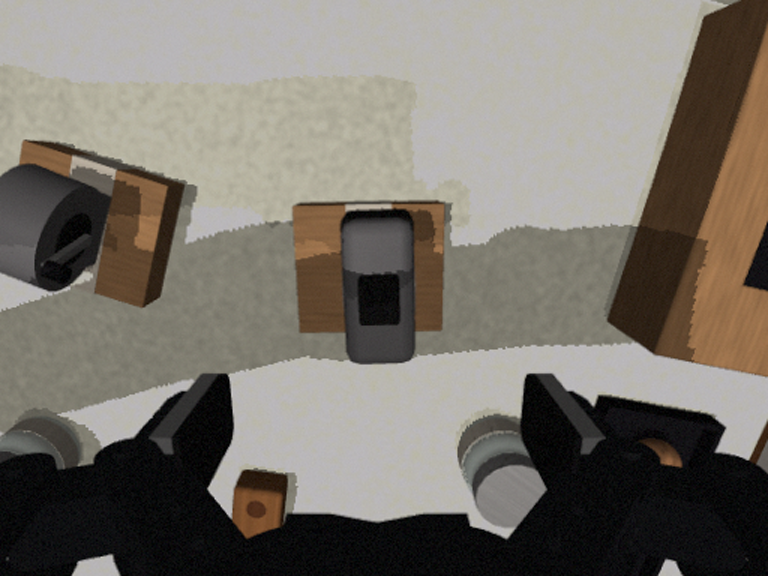

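The wrist view shows the tape centred at (379,300), button up and aligned with the tool; the reel is off to the left at (60,230). I'll descend and grip.

Request:
apply_moves([
  [0.06, 0.8, 0.04, 0, 0, 0],
  [0, 0.8, 0, 0, 0, 0],
  [0, 0.8, 0, 0, 0, 0],
  [0, 0.6, 0, 0, 0, 0],
  [0, 0.33, 0, 0, 0, 0],
  [0, 0, 0, 0, 0, 0],
])

```text
clock: 3.02
eef_pos: [626.0, 270.3, 51.9]
tool_rot: [-1.572, 0.0, -1.37]
force: [-0.7, -0.3, 1.1]
width: 85.2
```

Request:
apply_moves([
  [0, 0, 0, 0, 0, 0],
  [0, 0, 0, 0, 0, 0],
  [0, 0, 0, 0, 0, 0],
  [0, 0, 0, 0, 0, 0],
  [0, 0, 0, 0, 0, 0],
  [0, 0, 0, 0, 0, 0],
], jaw=-1)

```text
clock: 3.78
eef_pos: [627.1, 269.8, 54.0]
tool_rot: [-1.57, 0.001, -1.371]
force: [-2.4, -0.6, 5.5]
width: 38.7
```

```bash
python3 - <<'E'
from h import *
plan(627,270,140,-78.5,3)
plan(584,-240,110,-87.1,14,(627,270,140,-78.5))
E
```

```text
at [627.1 269.8  54. ] rows:
[-0.0, -0.72, -0.0, -0.0, -0.0, -0.0]
[-0.0, -0.72, -0.0, -0.0, -0.0, -0.0]
[-0.0, -0.72, -0.0, -0.0, -0.0, -0.0]
at [627. 270. 140.] rows:
[0.88, 0.05, -0.26, 0.0, 0.08, 0.0]
[0.88, 0.05, -0.25, 0.0, 0.08, 0.0]
[0.88, 0.05, -0.24, 0.0, 0.08, 0.0]
[0.88, 0.05, -0.23, 0.0, 0.08, 0.0]
[0.89, 0.05, -0.22, 0.0, 0.08, 0.0]
[0.89, 0.05, -0.21, 0.0, 0.08, 0.0]
[0.89, 0.05, -0.2, 0.0, 0.08, 0.0]
[0.89, 0.05, -0.19, 0.0, 0.08, 0.0]
[0.9, 0.05, -0.18, 0.0, 0.08, 0.0]
[0.9, 0.05, -0.17, 0.0, 0.08, 0.0]
[0.9, 0.05, -0.16, 0.0, 0.08, 0.0]
[0.9, 0.05, -0.15, 0.0, 0.08, 0.0]
[0.9, 0.05, -0.14, 0.0, 0.08, 0.0]
[0.9, 0.05, -0.13, 0.0, 0.08, 0.0]
```

Request:
apply_moves([
  [0, -0.4, 0, 0, 0, 0],
  [0, -0.7, 0, 0, 0, 0],
  [0, -0.7, 0, 0, 0, 0],
  [0, -0.4, 0, 0, 0, 0],
  [0, 0, 0, 0, 0, 0],
])

```text
clock: 4.4
eef_pos: [627.7, 269.8, 141.9]
tool_rot: [-1.568, 0.001, -1.371]
force: [1.2, 0.1, -5.5]
width: 38.6
```

Request:
apply_moves([
  [0.4, 0, -0.1, 0, 0.08, 0],
  [0.8, 0.05, -0.25, 0, 0.08, 0],
  [0.9, 0.05, -0.24, 0, 0.08, 0],
  [0.9, 0.05, -0.23, 0, 0.08, 0],
  [0.9, 0.05, -0.22, 0, 0.08, 0],
  [0.9, 0.05, -0.21, 0, 0.08, 0],
  [0.9, 0.05, -0.2, 0, 0.08, 0],
  [0.9, 0.05, -0.2, 0, 0.08, 0],
  [0.9, 0.05, -0.2, 0, 0.08, 0],
  [0.9, 0.05, -0.17, 0, 0.08, 0],
  [0.9, 0.05, -0.16, 0, 0.08, 0],
  [0.9, 0.05, -0.15, 0, 0.08, 0],
])

```text
clock: 5.9
eef_pos: [587.5, -149.9, 117.3]
tool_rot: [-1.574, -0.0, -1.507]
force: [0.4, 0.3, -3.8]
width: 38.4
```

```bash
python3 - <<'E'
from h import *
print(read_state()["width"])
plan(584,-240,90,-87.1,4)
E
```

```text
38.35859458125619
at [ 587.5 -149.9  117.3] rows:
[0.56, 0.17, -0.06, 0.01, 0.02, 0.0]
[0.56, 0.17, -0.06, 0.01, 0.02, 0.0]
[0.56, 0.17, -0.05, 0.01, 0.02, 0.0]
[0.56, 0.17, -0.05, 0.01, 0.02, 0.0]
```

Request:
apply_moves([
  [0.56, 0.17, -0.06, 0, 0.05, 0],
  [0.56, 0.17, -0.06, 0, 0.03, 0],
  [0.56, 0.17, -0.05, 0, 0, 0],
  [0.56, 0.17, -0.05, 0, 0, 0],
  [0, 0, 0, 0, 0, 0],
  [0, 0, 0, 0, 0, 0],
])

```text
clock: 6.65
eef_pos: [585.0, -237.0, 90.6]
tool_rot: [-1.573, 0.001, -1.517]
force: [-1.2, 0.1, -4.3]
width: 39.0
```

```bash
python3 - <<'E'
from h import *
s=read_state(); print(s["eef_pos"],s["tool_rot"])
np.save("ws.npy",[calibration("wrist"),s["eef_pos"]],allow_pickle=True)
c=snap("side","s2.png",(300,170,460,370),4)
cw=snap("wrist","w2.png")
a=cv2.imread("pics/s2.png"); a=cv2.resize(a,(480,600)); b=cv2.resize(cv2.imread("pics/raw_w2.png")[100:384,150:352],(0,0),fx=1.5,fy=1.5)
b=cv2.copyMakeBorder(b,0,600-b.shape[0],0,0,cv2.BORDER_CONSTANT); cv2.imwrite("pics/c2.png",np.hstack([a,b])); print(a.shape,b.shape)
E
```

```text
[ 584.97214179 -237.0244859    90.59618863] [-1.57262761e+00  1.36469969e-03 -1.51680225e+00]Traceback (most recent call last):
  File "<stdin>", line 3, in <module>
    arr = np.asanyarray(arr)
ValueError: setting an array element with a sequence. The requested array has an inhomogeneous shape after 1 dimensions. The detected shape was (2,) + inhomogeneous part.
```

```bash
python3 - <<'E'
from h import *
c=snap("side","s2.png",(300,170,460,370),4)
cw=snap("wrist","w2.png")
a=cv2.resize(cv2.imread("pics/s2.png"),(480,600)); b=cv2.resize(cv2.imread("pics/raw_w2.png")[100:384,150:352],(0,0),fx=1.5,fy=1.5)
b=cv2.copyMakeBorder(b,0,600-b.shape[0],0,0,cv2.BORDER_CONSTANT); cv2.imwrite("pics/c2.png",np.hstack([a,b])); print(a.shape,b.shape)
E
```

```text
(600, 480, 3) (600, 303, 3)
```

View pics/c2.png

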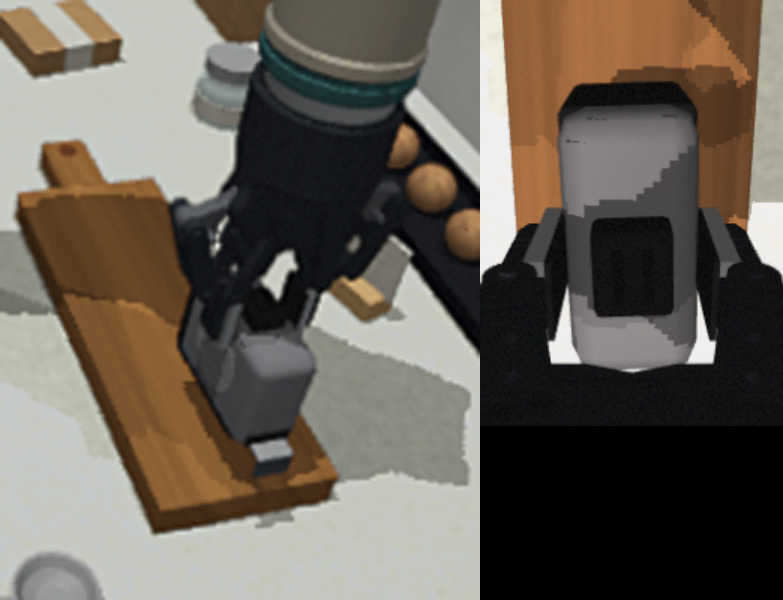

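Side: the tape is held level above the square end, hook at (272,460); plank end corners at (153,514) and (335,482). I'll work out the relation.

```bash
python3 - <<'E'
from h import *
c=calibration("side"); f=lambda x,y,z:onz(c,300+x/3,170+y/3,z)
print("hook bottom outer",f(256,474,55.6),f(291,466,55.6)," hook top outer corners",f(251,448,69),f(287,440,69))
print("plank end top",f(150,514,28),f(335,482,28),"bottom",f(155,532,0),f(332,496,0))
print("pred origin",read_state()["eef_pos"])
for z in (0,28):
  for p in((586,-280,z),(529,-283,z),(643,-277,z)):print(p,(proj(c,np.array(p,float))-[300,170])*3)
E
```

```text
hook bottom outer [ 579.2 -289.8   55.6] [ 602.2 -287.7   55.6]  hook top outer corners [ 576.4 -281.2   69. ] [ 600. -279.   69.]
plank end top [ 519.8 -289.1   28. ] [ 640.6 -284.8   28. ] bottom [ 529.9 -284.1    0. ] [ 651.2 -276.6    0. ]
pred origin [ 585.92232791 -236.22019347   91.12760917]
(586, -280, 0) [238.8 514.5]
(529, -283, 0) [153.  530.7]
(643, -277, 0) [320.7 498.3]
(586, -280, 28) [249.3 487.2]
(529, -283, 28) [161.4 503.4]
(643, -277, 28) [333. 471.]
```

Request:
apply_moves([
  [0.3, 0, -0.05, 0, 0.02, 0],
  [0, 0.3, 0, 0, 0, 0],
  [0, 0.3, 0, 0, 0, 0],
  [0, 0.25, 0, 0, 0, 0],
  [0, 0, 0, 0, 0, 0],
  [0, 0, 0, 0, 0, 0],
])

```text
clock: 7.5
eef_pos: [584.9, -249.6, 57.4]
tool_rot: [-1.571, -0.0, -1.519]
force: [0.4, 0.3, -4.0]
width: 38.9
```

```bash
python3 - <<'E'
from h import *
s=read_state();print(s["eef_pos"],s["force"],np.degrees(s["tool_rot"]))
c=snap("side","s3.png",(360,240,440,360),5)
E
```

```text
[ 584.92747659 -249.57858749   57.40358328] [ 0.36589154  0.2540307  -4.00681317] [-8.99902504e+01 -8.77858899e-03 -8.70194242e+01]
```

View pics/s3.png

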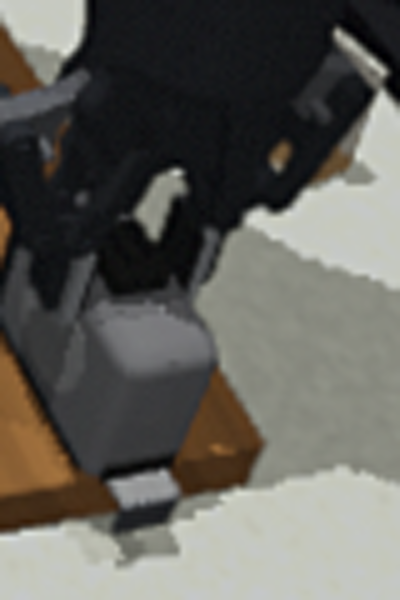

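The hook at (145,500) hangs past the square end, case over the plank. I'll lower 3 mm and draw back.

Request:
apply_moves([
  [0, 0.07, 0, 0, 0, 0],
  [0, 0, 0, 0, 0, 0],
  [-0.2, 0, 0, 0, 0, 0],
  [-0.3, 0, 0, 0, 0, 0],
  [-0.3, 0, 0, 0, 0, 0],
  [0, 0, 0, 0, 0, 0],
])

```text
clock: 8.3
eef_pos: [583.0, -215.6, 54.5]
tool_rot: [-1.571, 0.001, -1.517]
force: [-1.1, -1.2, -5.3]
width: 38.8
```

Request:
apply_moves([
  [-0.3, 0, 0, 0, 0, 0],
  [-0.4, 0, 0, 0, 0, 0],
  [-0.4, 0, 0, 0, 0, 0],
  [-0.4, 0, 0, 0, 0, 0],
  [-0.4, 0, 0, 0, 0, 0],
  [-0.4, 0, 0, 0, 0, 0],
  [-0.3, 0, 0, 0, 0, 0],
  [0, 0, 0, 0, 0, 0],
  [0, 0, 0, 0, 0, 0],
])

```text
clock: 9.43
eef_pos: [578.2, -114.5, 54.8]
tool_rot: [-1.57, -0.001, -1.519]
force: [-0.6, -0.9, -4.3]
width: 38.8
```

```bash
python3 - <<'E'
from h import *
s=read_state();print(s["eef_pos"],s["force"],np.degrees(s["tool_rot"]))
c=snap("side","s4.png",(310,190,440,360),3.4); t=snap("top","t4.png",(360,90,460,180),3)
a=cv2.imread("pics/s4.png");b=cv2.imread("pics/t4.png");h=max(a.shape[0],b.shape[0])
P=lambda m:cv2.copyMakeBorder(m,0,h-m.shape[0],0,0,cv2.BORDER_CONSTANT)
cv2.imwrite("pics/c4.png",np.hstack([P(a),P(b)]));print(a.shape,b.shape)
E
```

```text
[ 578.15594783 -114.54916088   54.75621416] [-0.62468227 -0.93474211 -4.28927905] [-8.99450805e+01 -5.67196737e-02 -8.70400152e+01]
(578, 442, 3) (270, 300, 3)
```

View pics/c4.png

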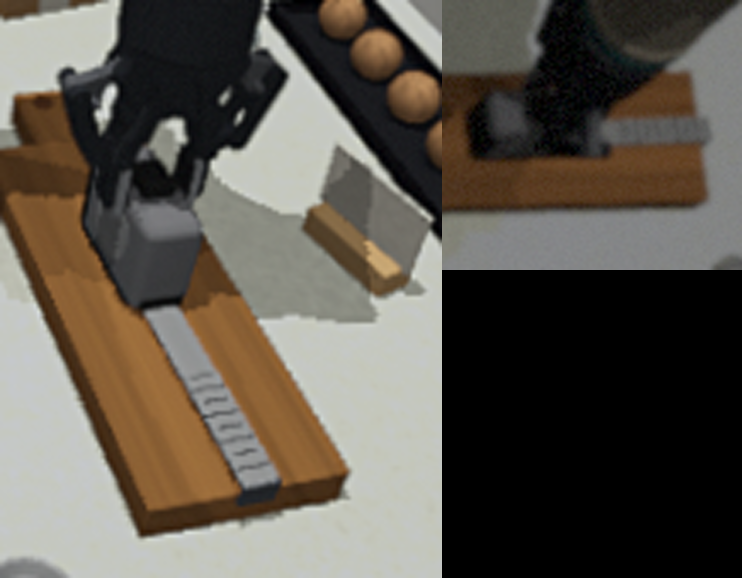

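The blade is out with the hook over the end at (260,490); the case front is at (160,306). I'll measure how much blade shows.

```bash
python3 - <<'E'
from h import *
c=calibration("side"); t=calibration("top"); f=lambda x,y,z:onz(c,310+x/3.4,190+y/3.4,z)
s=read_state()["eef_pos"]
for z in(33,):
  a=(f(246,488,z)+f(281,482,z))/2; b=(f(146,309,z)+f(178,303,z))/2
  print(z,a,b,np.linalg.norm(a-b)-3, "front pred y",s[1]-42)
g=lambda x,y,z:onz(t,360+(x-442)/3,90+y/3,z)
print("top hook outer",g(709,130,33),"plank end",g(693,80,28),g(706,203,28),"front",g(612,130,33))
for y in(-156,-157): print((proj(c,np.array([580,y,33.]))-[310,190])*3.4)
E
```

```text
33 [ 591.25 -284.95   33.  ] [ 582.05 -154.9    33.  ] 127.37500719079563 front pred y -156.80458626897672
top hook outer [ 589.5 -287.8   33. ] plank end [ 637.2 -280.    28. ] [ 525.2 -282.2   28. ] front [ 585.9 -199.9   33. ]
[159.46 307.7 ]
[160.14 308.72]
```

Request:
apply_moves([
  [-0.08, 0, 0, 0, 0, 0],
  [0, 0.04, 0, 0, 0, 0],
  [0, 0, 0, 0, 0, 0],
])

```text
clock: 9.9
eef_pos: [577.7, -110.7, 53.0]
tool_rot: [-1.57, -0.0, -1.519]
force: [1.0, -1.2, -4.4]
width: 38.6
```

Request:
apply_moves([
  [0, 0.03, 0, 0, 0, 0],
  [0, 0, 0, 0, 0, 0],
])

```text
clock: 10.15
eef_pos: [577.8, -111.2, 52.1]
tool_rot: [-1.57, -0.001, -1.519]
force: [-0.6, -2.5, -1.8]
width: 38.7
```

Request:
apply_moves([
  [0, 0.02, 0, 0, 0, 0],
  [0, 0, 0, 0, 0, 0],
])

```text
clock: 10.4
eef_pos: [577.7, -111.4, 51.9]
tool_rot: [-1.57, -0.001, -1.52]
force: [-1.8, -2.2, 5.3]
width: 39.1
```

Request:
apply_moves([
  [0, 0, 0, 0, 0, 0],
  [0, 0, 0, 0, 0, 0],
  [0, 0, 0, 0, 0, 0],
  [0, 0, 0, 0, 0, 0],
  [0, 0, 0, 0, 0, 0],
], jaw=0.8)

```text
clock: 11.02
eef_pos: [577.5, -110.4, 50.9]
tool_rot: [-1.571, 0.0, -1.519]
force: [0.3, 0.0, -0.1]
width: 76.9
```

Request:
apply_moves([
  [0, -0.4, 0, 0, 0, 0],
  [0, -0.7, 0, 0, 0, 0],
  [0, -0.9, 0, 0, 0, 0],
  [0, -0.9, 0, 0, 0, 0],
  [0, -0.4, 0, 0, 0, 0],
  [0, 0, 0, 0, 0, 0],
])

```text
clock: 11.78
eef_pos: [578.1, -110.6, 184.1]
tool_rot: [-1.568, -0.0, -1.519]
force: [0.1, 1.1, 0.0]
width: 76.8
```

Request:
apply_moves([
  [0, 0, 0, 0, 0, 0],
  [0, 0, 0, 0, 0, 0],
  [0, 0, 0, 0, 0, 0],
  [0, 0, 0, 0, 0, 0],
  [0, 0, 0, 0, 0, 0],
  [0, 0, 0, 0, 0, 0],
  [0, 0, 0, 0, 0, 0],
], jaw=-1)

```text
clock: 12.65
eef_pos: [577.5, -110.6, 183.0]
tool_rot: [-1.571, 0.0, -1.519]
force: [-0.8, 0.2, 0.4]
width: 0.1
```

```bash
python3 - <<'E'
from h import *
s=read_state();print(s["eef_pos"],s["force"],s["width"],np.degrees(s["tool_rot"]))
c=snap("side","s5.png",(310,190,440,360),3.4); w=snap("wrist","w5.png",(150,100,352,300),2)
np.save("w5.npy",w,allow_pickle=True)
a=cv2.imread("pics/s5.png")[:,:390];b=cv2.imread("pics/w5.png");h=max(a.shape[0],b.shape[0])
P=lambda m:cv2.copyMakeBorder(m,0,h-m.shape[0],0,0,cv2.BORDER_CONSTANT)
cv2.imwrite("pics/c5.png",np.hstack([P(a),P(b)]));print(a.shape,b.shape)
E
```

```text
[ 577.4976923  -110.55341131  183.02329954] [-0.75729895  0.15465048  0.44399326] 0.13601909202722434 [-9.00001499e+01  2.55631510e-03 -8.70309404e+01]
(578, 390, 3) (400, 404, 3)
```

View pics/c5.png

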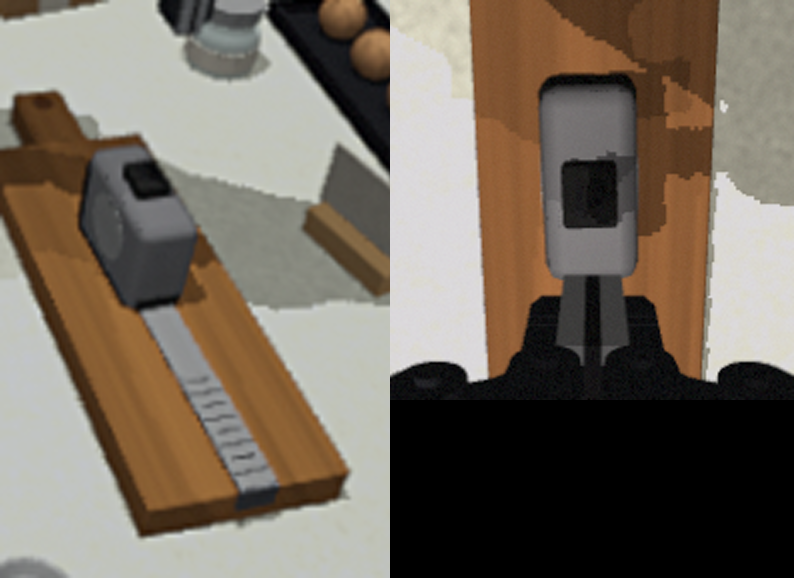

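The case stands upright on the plank, hook over the end at (255,495), button up at (589,194) in the wrist half. Next I'll measure blade and button.

```bash
python3 - <<'E'
from h import *
c=calibration("side"); w=np.load("w5.npy",allow_pickle=True).item(); f=lambda x,y,z:onz(c,310+x/3.4,190+y/3.4,z)
a=(f(238,490,33)+f(277,484,33))/2; b=(f(138,307,33)+f(180,302,33))/2
print(a,b,np.linalg.norm(a-b)-3)
r1=ray(w,150+(589-390)/2,100+194/2); r2=ray(c,310+147/3.4,190+176/3.4)
print("button",onz(w,150+(589-390)/2,100+194/2,104),tri(r1,r2))
E
```

```text
[ 587.55 -285.65   33.  ] [ 580.6 -153.5   33. ] 129.33263014086887
button [ 576.7 -110.2  104. ] (array([ 576.4, -111.1,  100.1]), [np.float64(0.4), np.float64(0.4)])
```

Request:
apply_moves([
  [0, 0.6, 0, 0, 0, 0],
  [0, 0.7, 0, 0, 0, 0],
  [0, 0.45, 0, 0, 0, 0],
  [0, 0.15, 0, 0, 0, 0],
  [0, 0, 0, 0, 0, 0],
])

```text
clock: 13.38
eef_pos: [577.6, -110.6, 107.0]
tool_rot: [-1.571, -0.0, -1.519]
force: [0.3, 0.0, 0.4]
width: 0.3
```

Request:
apply_moves([
  [0, 0.05, 0, 0, 0, 0],
  [0, 0.05, 0, 0, 0, 0],
  [0, 0.04, 0, 0, 0, 0],
  [0, 0, 0, 0, 0, 0],
])

```text
clock: 13.88
eef_pos: [577.5, -110.5, 101.4]
tool_rot: [-1.571, 0.0, -1.519]
force: [-0.3, -0.1, -0.7]
width: -0.1
```

Request:
apply_moves([
  [0, 0.04, 0, 0, 0, 0],
  [0, 0.04, 0, 0, 0, 0],
  [0, 0, 0, 0, 0, 0],
])

```text
clock: 14.25
eef_pos: [577.3, -110.5, 98.0]
tool_rot: [-1.571, 0.0, -1.519]
force: [-0.5, 0.0, 0.4]
width: -0.3
```

Request:
apply_moves([
  [0, 0.03, 0, 0, 0, 0],
  [0, 0, 0, 0, 0, 0],
])

```text
clock: 14.5
eef_pos: [577.4, -110.5, 96.9]
tool_rot: [-1.571, 0.0, -1.519]
force: [-0.5, 0.4, -0.1]
width: -0.3
```

Request:
apply_moves([
  [0, 0.03, 0, 0, 0, 0],
  [0, 0, 0, 0, 0, 0],
])

```text
clock: 14.75
eef_pos: [577.4, -110.5, 95.7]
tool_rot: [-1.571, 0.0, -1.519]
force: [0.8, -0.1, 0.5]
width: 0.0
```

```bash
python3 - <<'E'
from h import *
s=read_state();print(s["eef_pos"],s["force"],s["width"])
c=snap("side","s6.png",(325,190,385,290),6); w=snap("wrist","w6.png",(180,120,320,320),3)
a=cv2.imread("pics/s6.png");b=cv2.imread("pics/w6.png")
cv2.imwrite("pics/c6.png",np.hstack([a,b]));print(a.shape,b.shape)
E
```

```text
[ 577.42305452 -110.51989388   95.69338679] [ 0.77411755 -0.11007828  0.54260165] 0.033287279157464884
(600, 360, 3) (600, 420, 3)
```

View pics/c6.png

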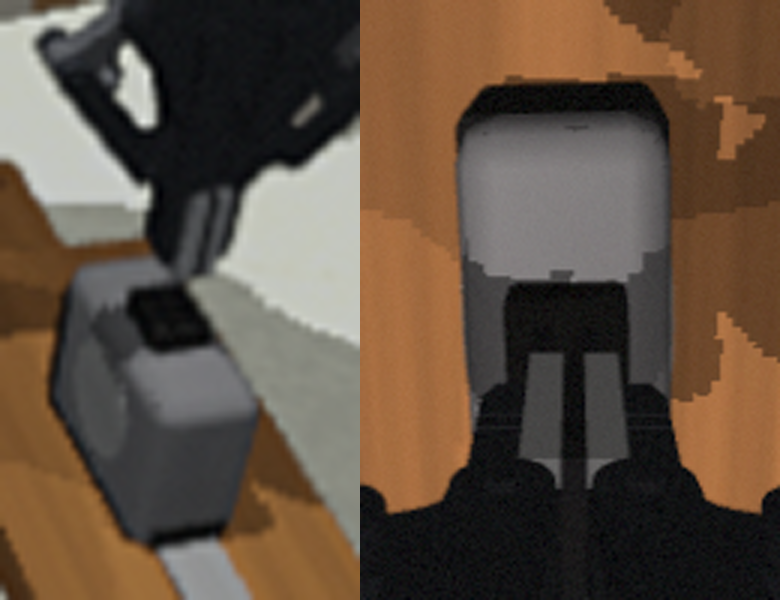

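Side half: the closed finger tips at (190,272) stand clear above the button at (170,320). I'll work out the tip's real position.

```bash
python3 - <<'E'
from h import *
c=calibration("side");w=calibration("wrist");p=read_state()["eef_pos"]
rs=ray(c,325+190/6,190+272/6);rw=ray(w,180+(575-360)/3,120+353/3)
print(p,"tip",tri(rs,rw))
o,d=rs; print("side ray at y=tcp",o+d*(p[1]-o[1])/d[1])
o,d=rw; print("wrist ray at y=tcp",o+d*(p[1]-o[1])/d[1])
print("tcp proj side",(proj(c,p)-[325,190])*6,"wrist",(proj(w,p)-[180,120])*3+[360,0])
print("button side/wrist, z=104", (proj(c,np.array([576.5,-110.5,104]))-[325,190])*6)
E
```

```text
[ 577.49664144 -110.53327789   95.7875363 ] tip (array([ 580.2, -105.9,  112.7]), [np.float64(2.6), np.float64(2.6)])
side ray at y=tcp [ 580.56765863 -110.53327789  116.37368851]
wrist ray at y=tcp [ 578.15658183 -110.53327789   98.81208547]
tcp proj side [171.  318.6] wrist [571.5 346.5]
button side/wrist, z=104 [172.2 300.6]
```

Both views put the real tip some 15–25 mm above the reported TCP, so it hasn't touched yet, which fits the zero force. I'll keep lowering in small steps and watch the force.

Request:
apply_moves([
  [0, 0.05, 0, 0, 0, 0],
  [0, 0.05, 0, 0, 0, 0],
  [0, 0, 0, 0, 0, 0],
])

```text
clock: 15.22
eef_pos: [577.3, -110.5, 91.5]
tool_rot: [-1.571, 0.0, -1.519]
force: [-0.2, 0.2, -0.0]
width: 0.3
```

Request:
apply_moves([
  [0, 0.04, 0, 0, 0, 0],
  [0, 0.04, 0, 0, 0, 0],
  [0, 0, 0, 0, 0, 0],
])

```text
clock: 15.6
eef_pos: [577.4, -110.5, 88.4]
tool_rot: [-1.571, 0.0, -1.519]
force: [-0.4, -0.2, -0.3]
width: 0.2
```

Request:
apply_moves([
  [0, 0.04, 0, 0, 0, 0],
  [0, 0, 0, 0, 0, 0],
])

```text
clock: 15.85
eef_pos: [577.4, -110.5, 86.9]
tool_rot: [-1.571, 0.0, -1.519]
force: [0.4, -0.5, -0.4]
width: 0.3
```

Request:
apply_moves([
  [0, 0.04, 0, 0, 0, 0],
  [0, 0, 0, 0, 0, 0],
])

```text
clock: 16.1
eef_pos: [577.4, -110.5, 85.3]
tool_rot: [-1.571, 0.0, -1.519]
force: [0.3, 0.3, 0.2]
width: -0.3
```

Request:
apply_moves([
  [0, 0.03, 0, 0, 0, 0],
  [0, 0, 0, 0, 0, 0],
])

```text
clock: 16.35
eef_pos: [577.4, -110.5, 84.1]
tool_rot: [-1.571, 0.0, -1.519]
force: [-0.0, 0.3, 0.1]
width: -0.4
```

Request:
apply_moves([
  [0, 0.03, 0, 0, 0, 0],
  [0, 0, 0, 0, 0, 0],
])

```text
clock: 16.6
eef_pos: [577.4, -110.5, 82.9]
tool_rot: [-1.571, 0.0, -1.519]
force: [0.4, 0.4, 0.4]
width: 0.4
```

Request:
apply_moves([
  [0, 0.03, 0, 0, 0, 0],
  [0, 0, 0, 0, 0, 0],
])

```text
clock: 16.85
eef_pos: [577.4, -110.5, 81.7]
tool_rot: [-1.571, 0.0, -1.519]
force: [1.2, -0.1, 0.1]
width: -0.4
```

Request:
apply_moves([
  [0, 0.03, 0, 0, 0, 0],
  [0, 0, 0, 0, 0, 0],
])

```text
clock: 17.1
eef_pos: [577.4, -110.5, 80.4]
tool_rot: [-1.571, 0.0, -1.519]
force: [-0.6, -0.0, 0.2]
width: -0.1
```

```bash
python3 - <<'E'
from h import *
s=read_state();print(s["eef_pos"],s["force"],s["width"])
c=snap("side","s7.png",(325,190,385,290),6); t=snap("top","t7.png",(350,90,420,160),6); 
a=cv2.imread("pics/s7.png");b=cv2.resize(cv2.imread("pics/t7.png"),(420,420)); b=cv2.copyMakeBorder(b,0,180,0,0,cv2.BORDER_CONSTANT)
cv2.imwrite("pics/c7.png",cv2.convertScaleAbs(np.hstack([a,b]),alpha=1.6,beta=20))
E
```

```text
[ 577.39912124 -110.5160644    80.44107346] [-0.59572821 -0.03469224  0.19370803] -0.08085738737678302
```

View pics/c7.png

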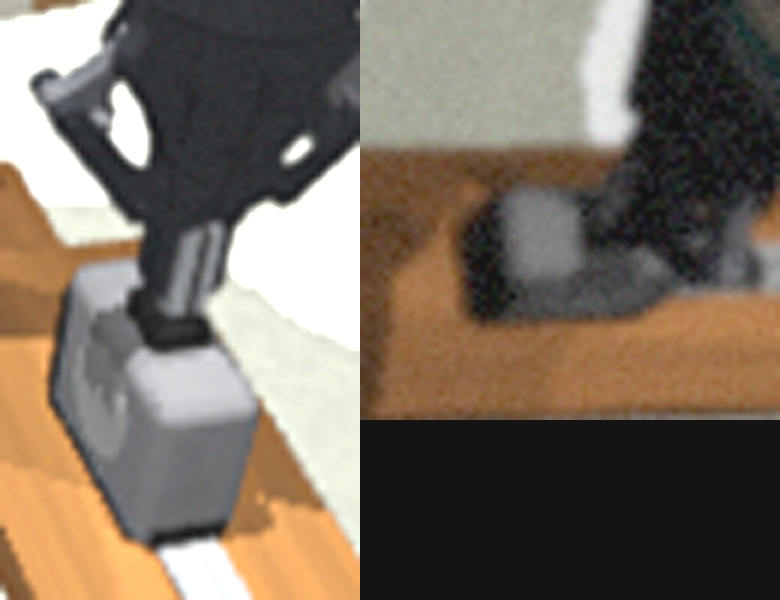

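The tip at (185,315) is now right over the button top, apparently a few mm off. I'll continue.

Request:
apply_moves([
  [0, 0.03, 0, 0, 0, 0],
  [0, 0, 0, 0, 0, 0],
])

```text
clock: 17.45
eef_pos: [577.4, -110.5, 79.3]
tool_rot: [-1.571, 0.0, -1.519]
force: [0.7, 0.2, -1.5]
width: 0.2
```

Request:
apply_moves([
  [0, 0.03, 0, 0, 0, 0],
  [0, 0, 0, 0, 0, 0],
])

```text
clock: 17.7
eef_pos: [577.6, -110.6, 78.4]
tool_rot: [-1.571, 0.0, -1.519]
force: [-0.7, -0.2, 2.0]
width: 0.0
```

Request:
apply_moves([
  [0, 0.03, 0, 0, 0, 0],
  [0, 0, 0, 0, 0, 0],
])

```text
clock: 17.95
eef_pos: [577.6, -110.6, 77.1]
tool_rot: [-1.571, -0.0, -1.519]
force: [-0.4, -0.3, 3.8]
width: -0.0
```

Contact has begun near TCP z≈79, so the full 7 mm should end near 72.

Request:
apply_moves([
  [0, 0.04, 0, 0, 0, 0],
  [0, 0.03, 0, 0, 0, 0],
  [0, 0, 0, 0, 0, 0],
])

```text
clock: 18.32
eef_pos: [577.6, -110.5, 74.0]
tool_rot: [-1.571, -0.0, -1.519]
force: [-0.6, -0.2, 2.3]
width: 0.4
```

Request:
apply_moves([
  [0, 0.03, 0, 0, 0, 0],
  [0, 0, 0, 0, 0, 0],
])

```text
clock: 18.58
eef_pos: [577.6, -110.5, 72.9]
tool_rot: [-1.571, 0.0, -1.519]
force: [-0.3, 0.4, 3.3]
width: -0.1
```

Request:
apply_moves([
  [0, 0.03, 0, 0, 0, 0],
  [0, 0, 0, 0, 0, 0],
])

```text
clock: 18.82
eef_pos: [577.6, -110.5, 72.1]
tool_rot: [-1.57, 0.0, -1.519]
force: [-1.4, 0.8, 6.2]
width: 0.2
```

Request:
apply_moves([
  [0, 0.02, 0, 0, 0, 0],
  [0, 0, 0, 0, 0, 0],
])

```text
clock: 19.08
eef_pos: [577.8, -110.5, 71.9]
tool_rot: [-1.57, 0.0, -1.519]
force: [-1.6, 0.8, 11.1]
width: -0.3
```

It has bottomed at 11 N after about 7 mm. I'll retract and check.

Request:
apply_moves([
  [0, -0.2, 0, 0, 0, 0],
  [0, -0.7, 0, 0, 0, 0],
  [0, -0.9, 0, 0, 0, 0],
  [0, -0.9, 0, 0, 0, 0],
  [0, -0.4, 0, 0, 0, 0],
  [0, 0, 0, 0, 0, 0],
  [0, 0, 0, 0, 0, 0],
])

```text
clock: 19.95
eef_pos: [576.5, -110.2, 193.5]
tool_rot: [-1.574, 0.001, -1.519]
force: [0.4, -0.2, -0.3]
width: -0.1
```

```bash
python3 - <<'E'
from h import *
s=read_state();print(s["eef_pos"],s["force"])
snap("side","s8.png",(310,190,440,360),3.4)
a=cv2.imread("pics/s8.png")[:,:390];o=cv2.imread("pics/s5.png")[:,:390]
cv2.imwrite("pics/c8.png",np.hstack([o,a]))
E
```

```text
[ 576.47172965 -110.16698     193.46987979] [ 0.42288147 -0.22456671 -0.29470589]
```

View pics/c8.png

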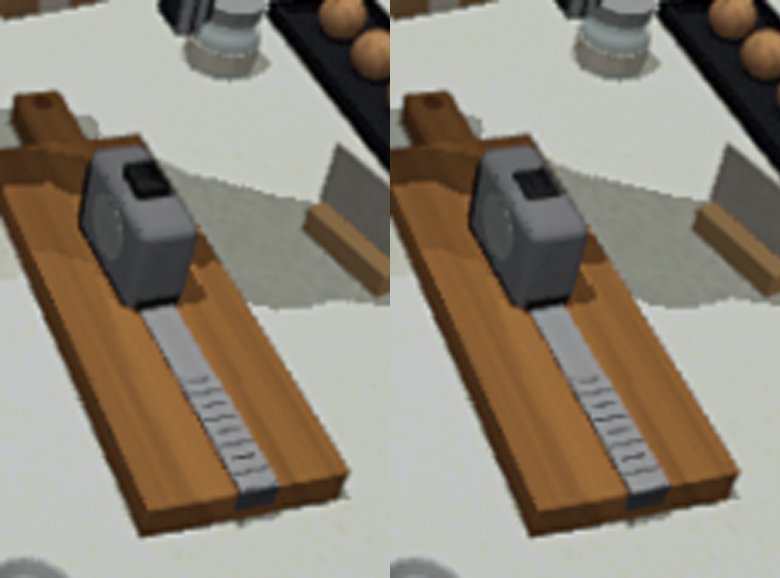

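Right half (after): the button is down at (535,184), the hook is still over the end at (645,495), and the case hasn't moved. I'm handing it in.

```bash
python3 -c "
from cell import *
print(finish_job())"
```

```text
the job is handed in; nothing more can be done
None
```

The tape measure is hooked over the plank's square end, its case stands upright on the plank, and the lock is pressed down. I handed it in after about 20 s on the robot's clock.

- **Blade length:** the side camera put it at 129 mm between case and hook, measured before the lock was pressed. An earlier check from the plank end instead of the hook read about 3 mm shorter, so I'd give it ±4 mm. In the picture after pressing, the case and hook had not shifted.
- **Lock:** the button moved about 7 mm and then stopped hard at 11 N. The last picture shows it down. The gripper was clear above the tape, with no force on it.
- **Disagreement:** the closed finger tips touched the button about 25 mm lower, by the reported tool position, than the stated heights and tool position give. I therefore made the press by watching the force and not the height.

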